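# Clamp a brass valve for overhaul

## Task

Get the brass valve ready for overhaul on the clamp board. First turn the steel turnbutton by a quarter turn so that it lies across the valve's near pipe stub; then pump the black trigger until the clamp's sprung rubber pad has pushed the valve against the fixed anvil and the pad is pressed about half-way into its travel, never nearly bottoming it. Move the jaw and pad only by the trigger, leave the other things on the bench alone, and finish while still holding the trigger squeezed: the pressure lasts only as long as you hold it.

Things in the scene. Friction and masses are not known exactly. Their poses are not given: they have to be found in the camera images.
- clamp: Fixed plywood clamp board, 185 x 400 x 12 mm. Origin on the bench under the clamp's rod; x across the board away from the robot, y along the rod (jaw advances to -y), z up. Offsets in all entries are in this frame, mm. Grey housing: x -19..19, y 20..105, up to z 72. Fixed black pistol grip, 26 mm thick, from (-30, 96) by (-60, 128) to (-125, 142), centre z 50.
- anvil: Fixed steel anvil, the block the valve is pressed against; same origin and axes as the clamp board. 60 mm wide (x -30..30), its flat face at y -150, top at z 68.
- trigger_grip (a point): Centre of the round upright roll at the end of the black trigger: 20 mm diameter, z 28..76, centre z 52. It swings about the vertical pivot at (-30, 50), radius 80: centre = (-30 - 80 cos(a), 50 + 80 sin(a)), a = trigger angle - 0.21 (at rest (-108, 33), squeezed (-108, 69)). A flat arm 10 mm thick joins it to the pivot. 30 mm around the roll are free all along the stroke.
- trigger (a joint): Trigger angle, rad: 0 at rest, 0.45 squeezed (towards the pistol grip, +y). A spring returns it (2.5 to 4 N at the roll). Squeezing pushes the jaw forward by a ratchet, 54 mm per rad; on the way back the jaw stays and the pawl clicks over teeth 6 mm apart: a stroke, let fully back, gains 12 to 18 mm and may start with up to 0.13 rad idle. About 12 N at the roll with the pad half pressed.
- jaw (a joint): Advance of the jaw and its toothed rod towards the anvil, m: 0 back, 0.105 fully forward; starts at 0.025 to 0.06; kept in place by about 3 N of friction only. Upright steel plate 46 x 8 x 56 mm, front at y = 4 mm minus the advance. With the valve against the anvil the free pad meets it at an advance of 0.084.
- pad (a joint): How far the sprung pad is pressed back towards the jaw plate, m: 0 free, 0.008 half-way, 0.016 bottomed. 1 N to start, then 1 N per mm. The pad's steel shank, 18 mm long when free between rubber disc and jaw plate, is seen from above and shortens. With the trigger let go the jaw is pushed back until only 1 to 2 mm stay pressed.
- pad_face (a point): Centre of the front face of the rubber pad, a disc 32 mm diameter and 6 mm thick, which meets the valve's flat side; height z 44. Its y is -20 mm minus the jaw's advance plus the pad's pressed length.
- valve_mid (a point): Centre of the brass valve's square body, 46 x 46 mm and 56 mm tall (half-way up), standing loose on the board, about 0.6 kg, 2 to 7 mm clear of the anvil at the start. Pipe stubs of 28 mm diameter leave it at this height to either side (along x), ending 50 mm from the centre; a neck and spindle rise to 86 mm above its underside.
- button (a joint): Turnbutton angle, rad: 0 pointing along -y (clear of the valve), 1.57 lying across the near stub (pointing to +x), stop at 1.60; starts at 0 to 0.5. Stays where it is left (about 1 N at the knob turns it). Vertical pivot at (-78, -127); flat steel bar 18 mm wide, z 57..64, reaching 46 mm from the pivot, 3 mm above the stub when closed.
- button_knob (a point): Upright round steel knob on the turnbutton, 38 mm from its pivot, 16 mm diameter, z 64..98; the point is on its axis at z 83. Knob centre = (-78 + 38 sin(angle), -127 - 38 cos(angle)) mm.
- tin_rim (a point): Bystander: open steel tin, 90 mm diameter, 110 mm tall, beyond the board; centre of its mouth.
- offcut: Bystander: wooden offcut 90 x 50 x 40 mm, left of the board; centre of its underside.
- wirebrush: Bystander: wooden-handled brush lying beyond the board; underside of its middle.
- elbow: Bystander: copper pipe elbow, about 65 x 65 x 32 mm, right of the board; underside of its corner.
Things that resemble listed ones, but are neither listed nor needed, are in the scene too. There is more than one size of the part that bears valve_mid; the job needs the largest.

How it is judged:
By the outcome, as a careful person would: the job done as asked, in the order asked, and still so for the second after the job is handed in, while the arm keeps its last pose, push and grip.
It also fails if it takes over 64 s, if anything falls off the work surface, if the arm or the gripper's body presses on something with over 40 N, if the wrist force passes 120 N, or if a joint passes its speed limit or range.

## Robot

A 6-joint arm with a two-finger parallel gripper is mounted at the origin on the work surface. World frame = base frame: x ahead of the robot, y to its left, z up, the work surface at z = 0. Lengths are in m, angles in rad, forces in N, time in s.
With the tool pointing down it reaches from about 0.2 to 0.875 m from the base axis. Payload 3.4 kg.
Tool frame: the origin (TCP) lies midway between the tips of the shut fingers; the grasp point (between the pads) lies 19 mm behind it; z points along the fingers, y is the direction in which the jaws open and shut (so a half turn about z gives the same grasp; the last joint's range is limited). The gripper opens to 94 mm and grips with 3 to 60 N. Pads are 16 mm wide; open, the fingers measure 119 mm over their backs; the gripper's body (75 mm by 177 mm) begins 78 mm behind the grasp point.
Start: joints at [-1.419, 0.276, 1.505, -0, 1.361, -0.121], TCP at [0.155, -0.554, 0.205] pointing down, gripper open.
Joint ranges: [-2.89, 2.89], [-0.75, 2.08], [0.22, 2.7], [-1.18, 4.32], [0.11, 2.71], [-2.7, 2.7]. Speed limits (rad/s): [2.57, 2.57, 3.14, 3.14, 3.14, 3.14].

## Interface

Orientations are given as [roll, pitch, yaw] about the fixed x, y, z axes, in that order (R = Rz(yaw) Ry(pitch) Rx(roll)).
In Python, from bench import observe, camera, close_job gives the robot as it stands.
- The arm moves only by the shell command python3 -m creep 'ROWS' [FORCE]. ROWS is JSON, a list of rows, each a list of 3 entries, a list of its own where there are three numbers: the shift along the world's x, y, z in mm, then the turn, a rotation vector about the world's x, y, z in degrees, then the finger opening in mm, from 0 to 94. In form: [[[x, y, z], [rx, ry, rz], gripper], ...]. A call has 1 to 8 rows; each row shifts and turns the pose as measured when the row begins; what a row does not reach is not made up. A row lasts 1/8 s, in which the tool goes at most 62.5 mm and 10.7 degrees, less where a joint would pass 70% of its speed; a pose out of reach is approached as far as the arm can. A call is refused whole if a number of a shift passes 62.5 or a number of a turn 10.7, either way. A call with a gripper value outside its range is refused whole. The fingers move at their own pace and stop on an object; FORCE is the grip in N (left out, the last holds). Time passes only in rows, so rows that do not move let the fingers close. It gives the time, the measured TCP pose, the force and the opening at its end, in the units of the state.
- observe(): the state, without advancing time (a new reading comes with each control period).
- camera(name): name is "scene" or "side" or "wrist"; returns a dict with "img" (480x640x3 uint8, blue, green, red), "intrinsics" (3x3 intrinsics, pixels), "extrinsics" (4x4, takes a point from camera to world coordinates). Camera axes: x right, y up, looking along -z (the intrinsics and any distortion apply to the point x, -y, -z); pixel columns grow to the right and rows downward; lengths in m; the calibration is good to about 2 mm. A picture is of the moment at which its call begins. There is no depth.
- close_job(): hands the job in, once; it reports no verdict.
The state is a dict: "time": time; "q": joint angles; "joint_vel": joint speeds; "tau": joint torques, N m; "eef_pos": TCP position; "ee_rot": TCP orientation; "force": force on the tool from outside, world axes, zero at the start; "torque": the same for the moment, N m; "finger_gap": finger opening in m.
Only numpy, scipy, OpenCV 4.12 (cv2) and the standard library are available. Lean on these libraries where they do the work, as an engineer would, in place of code of your own. Each camera call takes 0.05 s, during which the arm holds its last target. There are 200 camera calls.

## Working session

There is one attempt and no reset: what is moved stays moved. The work goes in short steps, Python scripts to look and compute and a shell command to move; the robot and the scene stay as the last step left them, time stands still between calls to the robot, and variables do not carry over. Pictures are saved under pics/ and viewed, about 8 in all and at most 12, crops included, and the job is handed in when it is done.

```bash
mkdir -p pics; cat > h.py <<'E'
import numpy as np, cv2
from bench import observe, camera
def snap(name,fn):
    c=camera(name); cv2.imwrite(f'pics/{fn}.png',c['img']); np.savez(f'pics/{fn}.npz',K=c['intrinsics'],E=c['extrinsics'],img=c['img']); return c
def load(fn):
    d=np.load(f'pics/{fn}.npz'); return d
def plane(d,u,v,z):
    K,E=d['K'],d['E']; p=np.linalg.solve(K,[u,v,1.]); r=E[:3,:3]@np.array([p[0],-p[1],-p[2]]); o=E[:3,3]
    return o+r*(z-o[2])/r[2]
def proj(d,P):
    K,E=d['K'],d['E']; p=E[:3,:3].T@(np.array(P)-E[:3,3]); q=K@np.array([p[0],-p[1],-p[2]]); return q[:2]/q[2]
E
python3 - <<'E'
from h import *
for n in ['scene','side']:
    c=snap(n,n+'0'); print(c.keys(), c['intrinsics'],c['extrinsics'])
print(observe())
E
```

```text
dict_keys(['img', 'intrinsics', 'extrinsics']) [[601.64187263   0.         329.1481993 ]
 [  0.         601.64187263 230.57957752]
 [  0.           0.           1.        ]] [[ 0.89366381 -0.31772381  0.31688575  0.96141906]
 [ 0.44821167  0.59784502 -0.66459584 -0.70035455]
 [ 0.02170935  0.73595714  0.67667998  0.85678291]
 [ 0.          0.          0.          1.        ]]
dict_keys(['img', 'intrinsics', 'extrinsics']) [[456.39902596   0.         323.51751905]
 [  0.         456.39902596 242.68137906]
 [  0.           0.           1.        ]] [[-0.92670456  0.26038703 -0.27095619  0.37108131]
 [-0.37568753 -0.62504515  0.68423494  0.66398428]
 [ 0.00880605  0.73587849  0.67705635  0.72070488]
 [ 0.          0.          0.          1.        ]]
{'time': 0.1, 'q': array([-1.41899915e+00,  2.76531974e-01,  1.50592948e+00,  3.59595573e-05,
        1.36069652e+00, -1.21018711e-01]), 'joint_vel': array([-1.29604305e-05, -1.55934060e-03, -2.79436886e-03, -8.50617981e-04,
        1.01355950e-03, -1.62368910e-03]), 'tau': array([ 1.42563884e-03, -4.05455124e+01, -2.37779975e+01,  7.02378340e-02,
        2.98755651e-02, -4.89342949e-05]), 'eef_pos': array([ 0.15485688, -0.55326851,  0.20472181]), 'ee_rot': array([-3.14004302e+00, -2.23871267e-04,  2.72808189e-01]), 'force': array([-0.70195381,  0.07731179, -0.04316782]), 'torque': array([-0.03134435,  0.03105811,  0.08299236]), 'finger_gap': 0.09402663785714054}
```

View pics/scene0.png

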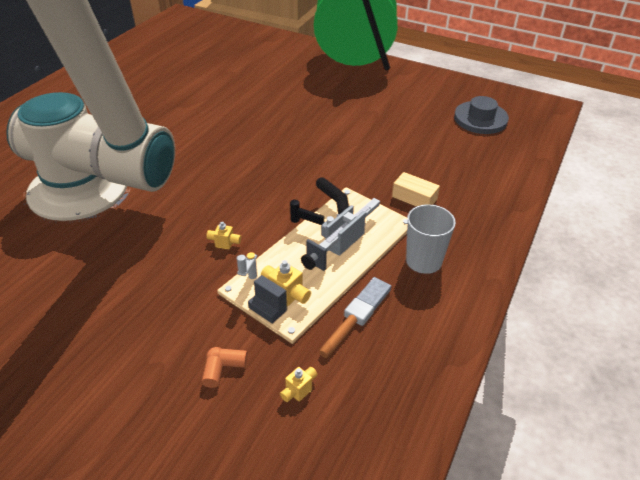

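View pics/side0.png

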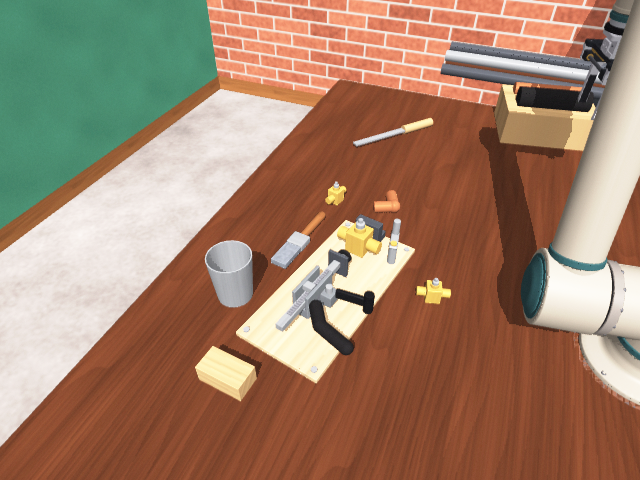

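The large valve is on the board at scene (285,280) and side (358,240). The small lookalikes are at scene (223,237) and (299,384). The trigger roll is at about scene (295,211) and side (369,301), and the pistol grip at scene (332,192). The turnbutton knob is near scene (241,265) or (252,265), so I'll crop in on it.

```bash
python3 - <<'E'
from h import *
a=load('scene0')['img'][170:350,205:425]; b=load('side0')['img'][205:390,230:430]
a=cv2.resize(a,None,fx=3.3,fy=3.3,interpolation=cv2.INTER_CUBIC);b=cv2.resize(b,None,fx=3.2,fy=3.2,interpolation=cv2.INTER_CUBIC)
cv2.imwrite('pics/a.png',a);cv2.imwrite('pics/b.png',b)
for n in ['scene0','side0']:
    d=load(n); hsv=cv2.cvtColor(d['img'],cv2.COLOR_BGR2HSV)
    m=cv2.inRange(hsv,(15,30,150),(32,130,255)); m=cv2.morphologyEx(m,cv2.MORPH_OPEN,np.ones((3,3)))
    if n=='scene0': m[:, 440:]=0; m[:170]=0
    cs=sorted(cv2.findContours(m,0,2)[0],key=cv2.contourArea)[-4:]
    for c in cs: print(n,cv2.contourArea(c),cv2.boundingRect(c))
    c=cs[-1]; h=cv2.convexHull(c); w=np.array([plane(d,*p[0],.012)[:2] for p in h],dtype=np.float32)
    print(cv2.minAreaRect(w), cv2.boxPoints(cv2.minAreaRect(w)))
E
```

```text
scene0 264.0 (347, 190, 22, 23)
scene0 986.5 (393, 173, 46, 33)
scene0 1330.0 (27, 182, 82, 36)
scene0 7773.0 (218, 205, 190, 137)
((0.5845957398414612, 0.06003570556640625), (0.4048025906085968, 0.18791861832141876), 78.58883666992188) [[ 0.452449   -0.11977497]
 [ 0.63665295 -0.15695435]
 [ 0.7167425   0.23984638]
 [ 0.53253853  0.27702576]]
side0 2162.5 (272, 319, 67, 63)
side0 2849.0 (236, 223, 110, 128)
side0 3323.5 (501, 84, 94, 67)
side0 4567.0 (557, 22, 83, 238)
((-0.03918692469596863, -1.1748664379119873), (1.9459161758422852, 0.08111199736595154), 80.4178466796875) [[-0.24113725 -2.1274986 ]
 [-0.16115694 -2.1410007 ]
 [ 0.1627634  -0.22223425]
 [ 0.08278309 -0.20873213]]
```

View pics/a.png

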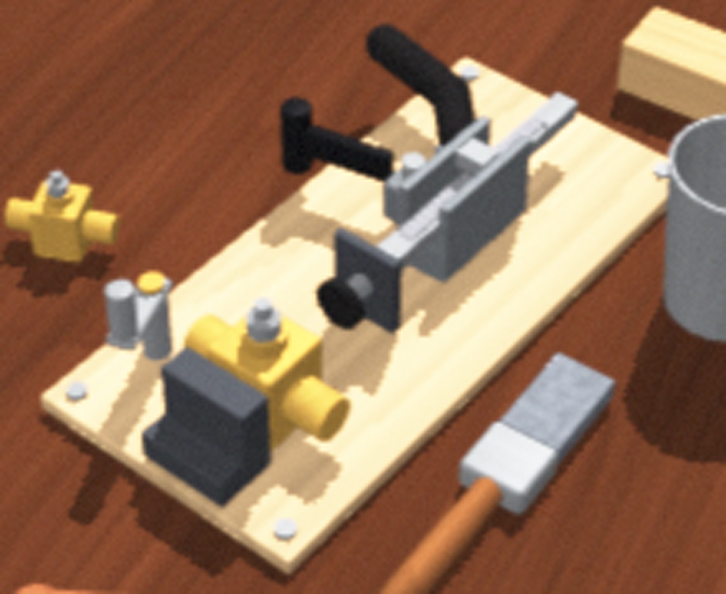

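View pics/b.png

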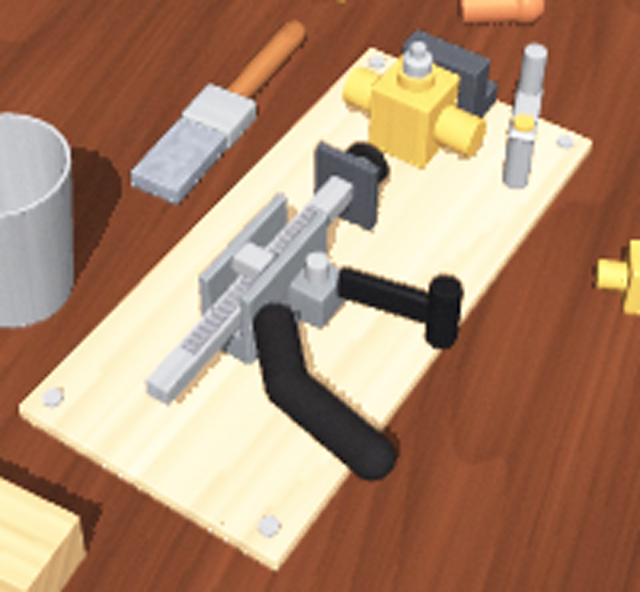

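Matching points in the two crops: button knob top a(120,287) / b(535,50), with the yellow-topped post next to it as the pivot; roll top a(297,104) / b(445,283); anvil top behind the valve; large valve spindle a(263,302) / b(418,45). The lookalikes are the small valves and the fixed pistol grip (not the trigger). Next I'll triangulate these and fit the board frame.

```bash
cat >> h.py <<'E'
def tri(obs):
    A=np.zeros((3,3));b=np.zeros(3)
    for d,u,v in obs:
        o=d['E'][:3,3]; r=plane(d,u,v,0)-o; r/=np.linalg.norm(r); M=np.eye(3)-np.outer(r,r); A+=M;b+=M@o
    x=np.linalg.solve(A,b); return x,[np.round(proj(d,x)-[u,v],1) for d,u,v in obs]
E
python3 - <<'E'
from h import *
from scipy.optimize import least_squares
s,t=load('scene0'),load('side0')
A=lambda p:(s,205+p[0]/3.3,170+p[1]/3.3); B=lambda p:(t,230+p[0]/3.2,205+p[1]/3.2)
pts=dict(c_mm=((42,400),(592,142)),c_pm=((290,572),(372,48)),c_mp=((462,58),(275,568)),
 knob=((120,287),(535,50)),pivot=((150,282),(523,123)),roll=((297,104),(445,283)),spindle=((263,302),(418,47)),
 anv_m=((182,350),(492,62)),anv_p=((268,402),(415,37)),gripend=((380,40),(380,455)))
W={}
for k,(a,b) in pts.items():
    x,e=tri([A(a),B(b)]); W[k]=x; print(k,np.round(x*1e3),e)
m={'roll':(-108,33),'pivot':(-78,-127)}
bx=(W['c_mm'][:2]+W['c_pm'][:2])/2
# yaw from long edge
L=W['c_mp']-W['c_mm']; print('edge len',np.linalg.norm(L), np.degrees(np.arctan2(-L[0],L[1])), np.linalg.norm(W['c_pm']-W['c_mm']))
def f(p):
    c,sn=np.cos(p[2]),np.sin(p[2]);R=np.array([[c,-sn],[sn,c]])
    r=[]
    for k in m: r+=list(R@(np.array(m[k])/1e3)+p[:2]-W[k][:2])
    return r
o=least_squares(f,[.58,.06,-.2]);p=o.x;print(p,np.degrees(p[2]),np.round(np.array(o.fun)*1e3,1))
R=np.array([[np.cos(p[2]),-np.sin(p[2])],[np.sin(p[2]),np.cos(p[2])]])
for k in W: print(k,np.round(R.T@(W[k][:2]-p[:2])*1e3),round(W[k][2]*1e3))
np.save('frame.npy',p)
E
```

```text
c_mm [ 456. -115.    9.] [array([0., 0.]), array([ 0., -0.])]
c_pm [ 637. -154.    7.] [array([-0.5, -0.1]), array([-0.3,  0. ])]
c_mp [533. 279.   8.] [array([0.7, 0. ]), array([ 0.9, -0. ])]
knob [501. -90.  98.] [array([0.4, 0.1]), array([ 0.3, -0.1])]
pivot [494. -53.  66.] [array([0.6, 0.2]), array([ 0.6, -0.1])]
roll [497. 110.  77.] [array([0.3, 0.1]), array([ 0.3, -0. ])]
spindle [574. -64.  98.] [array([0.5, 0.1]), array([ 0.4, -0. ])]
anv_m [535. -95.  72.] [array([-2.5, -0.5]), array([-2.1,  0.3])]
anv_p [ 593. -104.   69.] [array([-2.5, -0.4]), array([-1.9,  0.2])]
gripend [498. 219.  52.] [array([-0., -0.]), array([-0.,  0.])]
edge len 0.4013849736575032 -11.086511202527785 0.18532477130826616
[ 0.59647493  0.05580025 -0.20440521] -11.711555664417508 [-0.  -0.2  0.   0.2]
c_mm [-103. -196.] 9
c_pm [  82. -197.] 7
c_mp [-108.  206.] 8
knob [ -64. -162.] 98
pivot [ -78. -127.] 66
roll [-108.   33.] 77
spindle [   2. -121.] 98
anv_m [ -30. -160.] 72
anv_p [  29. -157.] 69
gripend [-130.  140.] 52
```

The frame fits within mm: roll at (-108,33), pivot at (-78,-127), anvil edges at x ±30, grip end (-130,140). The knob at (-64,-162) puts the button at about 0.38 rad. Next I'll work out the waypoints.

```bash
cat >> h.py <<'E'
P0=np.array([.5965,.0558]);YW=-0.202
def w(x,y): c,s=np.cos(YW),np.sin(YW); return (P0+np.array([c*x-s*y,s*x+c*y])/1e3)*1e3
E
python3 - <<'E'
from h import *
o=observe(); print(np.round(o['eef_pos']*1e3,1))
k=[w(-78+38*np.sin(a),-127-38*np.cos(a)) for a in (.38,.62,.86,1.1,1.34,1.57)]
print(np.round(k,1)); print(np.round(np.diff(k,axis=0),1)); print('roll',w(-108,33))
E
python3 -m creep '[[[36,48,0],[0,0,-9],60],[[36,48,0],[0,0,-9],60],[[36,48,0],[0,0,-9],60],[[36,48,0],[0,0,0],50],[[36,48,0],[0,0,0],50],[[36,48,0],[0,0,0],50],[[36,48,0],[0,0,0],50],[[36,48,0],[0,0,0],50]]' 12
```

```text
[ 154.9 -553.3  204.7]
[[501.3 -90.4]
 [510.  -87.7]
 [517.8 -83. ]
 [524.3 -76.6]
 [529.1 -68.9]
 [531.8 -60.6]]
[[8.7 2.7]
 [7.8 4.7]
 [6.5 6.4]
 [4.8 7.7]
 [2.7 8.3]]
roll [497.31669299 109.79695927]
time: 1.1
eef_pos: [0.4466, -0.1598, 0.2014]
ee_rot: [-3.138, 0.0, -0.225]
force: [1.2, -0.6, 0.1]
finger_gap: 0.05
```

```bash
python3 -m creep '[[[27,35,0],[0,0,1.5],50],[[27,34,0],[0,0,0],50],[[0,0,-30],[0,0,0],50],[[0,0,-30],[0,0,0],50],[[0,0,0],[0,0,0],50]]'
python3 - <<'E'
from h import *
snap('wrist','wr1'); d=load('wr1'); print(observe()['eef_pos'],proj(d,[.5013,-.0904,.098]))
E
```

```text
time: 1.72
eef_pos: [0.5037, -0.0829, 0.1388]
ee_rot: [-3.137, 0.001, -0.188]
force: [0.1, 0.7, -0.6]
finger_gap: 0.0498
[ 0.50487872 -0.0833335   0.14018151] [334.4262948  268.44454454]
```

View pics/wr1.png

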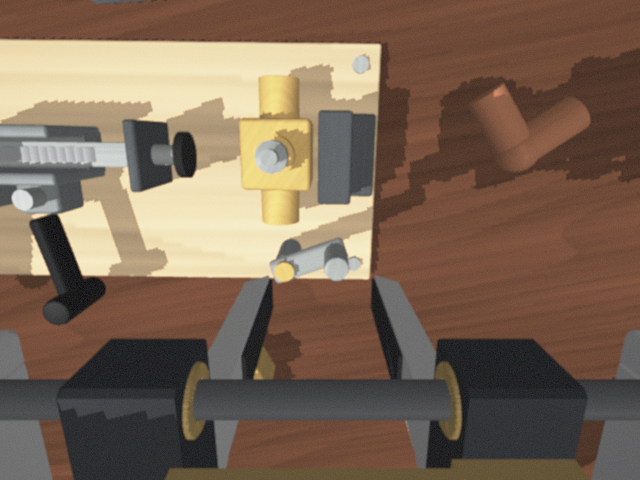

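The wrist view shows the knob top at (336,264), where (334,268) was predicted. The shank is visible at (163,155), with the pad at (185,155). Next: descend, grip the knob and turn it along its arc.

```bash
python3 -m creep '[[[-4,-7,-15],[0,0,0],50],[[0,0,-28],[0,0,0],50],[[0,0,-26],[0,0,0],50],[[0,0,0],[0,0,0],14],[[0,0,0],[0,0,0],14],[[0,0,0],[0,0,0],14],[[0,0,0],[0,0,0],14]]' 12
```

```text
time: 2.65
eef_pos: [0.5026, -0.0925, 0.0741]
ee_rot: [-3.135, -0.01, -0.193]
force: [0.7, 5.5, -5.4]
finger_gap: 0.0156
```

```bash
python3 -m creep '[[[8.5,3.5,0],[0,0,0],14],[[8,5,0],[0,0,0],14],[[6.5,6.5,0],[0,0,0],14],[[5,8,0],[0,0,0],14],[[2.5,8.5,0],[0,0,0],14],[[0,0,0],[0,0,0],14]]' 12
python3 - <<'E'
from h import *
snap('wrist','wr2'); o=observe()
c,s=np.cos(YW),np.sin(YW); print((np.array([[c,s],[-s,c]])@(o['eef_pos'][:2]-P0))*1e3,o['force'])
E
```

```text
time: 3.4
eef_pos: [0.5397, -0.074, 0.0752]
ee_rot: [3.123, -0.025, -0.182]
force: [0.1, 0.9, -0.3]
finger_gap: 0.0138
[ -29.57504501 -138.64335524] [ 1.40571655  0.20068776 -0.63217024]
```

View pics/wr2.png

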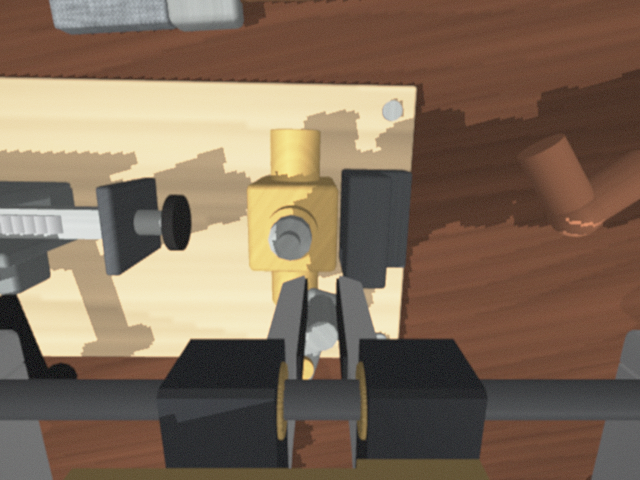

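```bash
python3 - <<'E'
from h import *
d=load('wr2');c,s=np.cos(YW),np.sin(YW);R=np.array([[c,s],[-s,c]])
for n,u,v,z in (('knob',321,334,.098),('piv',305,370,.066),('spindle',292,240,.098)):
    p=plane(d,u,v,z); print(n,p*1e3,R@(p[:2]-P0)*1e3)
E
```

```text
knob [529.7955013  -71.57877097  98.        ] [ -39.792331   -138.17167523]
piv [492.74802448 -56.1429103   66.        ] [ -79.18341412 -130.48246824]
spindle [575.64200987 -67.4183023   98.        ] [   4.28728238 -124.89765804]
```

The knob is at about (-40,-136), roughly 1.35 rad, and the fingers slid about 10 mm past it in x. Re-grip and finish in +y.

```bash
python3 -m creep '[[[0,0,0],[0,0,0],36],[[0,0,0],[0,0,0],36],[[-9,2,0],[0,0,0],36],[[0,1,0],[0,0,0],36],[[0,0,0],[0,0,0],14],[[0,0,0],[0,0,0],14],[[0,0,0],[0,0,0],14],[[0,0,0],[0,0,0],14]]' 25
python3 - <<'E'
from h import *
o=observe()
c,s=np.cos(YW),np.sin(YW); print((np.array([[c,s],[-s,c]])@(o['eef_pos'][:2]-P0))*1e3,o['force'],o['ee_rot'])
E
```

```text
time: 4.45
eef_pos: [0.5294, -0.0712, 0.0762]
ee_rot: [3.123, -0.025, -0.183]
force: [-0.3, -0.9, 0.8]
finger_gap: 0.0153
[ -40.26203889 -137.84061533] [-0.34304722 -0.8615779   0.81676621] [ 3.12270695 -0.02504184 -0.18299107]
```

```bash
python3 -m creep '[[[1.5,5,0],[0,0,0],14],[[1,5,0],[0,0,0],14],[[0,0,0],[0,0,0],14]]' 25
python3 - <<'E'
from h import *
o=observe()
c,s=np.cos(YW),np.sin(YW); print((np.array([[c,s],[-s,c]])@(o['eef_pos'][:2]-P0))*1e3,o['force'],o['ee_rot'])
E
```

```text
time: 4.82
eef_pos: [0.5326, -0.0662, 0.0762]
ee_rot: [3.113, -0.027, -0.178]
force: [0.3, -1.8, 1.2]
finger_gap: 0.0154
[ -38.14391585 -132.35838199] [ 0.333832   -1.83521325  1.15031583] [ 3.11250235 -0.02702705 -0.17827507]
```

```bash
python3 -m creep '[[[0,5,0],[1.5,1.5,0],14],[[0,3,0],[0,0,0],14],[[0,0,0],[0,0,0],14]]' 25
python3 - <<'E'
from h import *
o=observe()
c,s=np.cos(YW),np.sin(YW); print((np.array([[c,s],[-s,c]])@(o['eef_pos'][:2]-P0))*1e3,o['force'],o['ee_rot'])
E
```

```text
time: 5.2
eef_pos: [0.5343, -0.0608, 0.0763]
ee_rot: [3.129, -0.001, -0.177]
force: [-0.0, -1.7, 0.8]
finger_gap: 0.0152
[ -37.56135825 -126.71214095] [-0.0385721  -1.72420591  0.79214323] [ 3.12890229e+00 -6.06410848e-04 -1.76710598e-01]
```

```bash
python3 -m creep '[[[0,0,0],[0,0,0],36],[[0,0,0],[0,0,0],36],[[0,0,40],[0,0,0],36],[[0,0,40],[0,0,0],36],[[-10,25,20],[0,0,0],50],[[-10,30,0],[0,0,0],50],[[0,0,0],[0,0,0],50]]'
python3 - <<'E'
from h import *
a=snap('scene','sc2')['img'];b=snap('wrist','wr3')['img']
a=cv2.resize(a[225:325,210:340],None,fx=4,fy=4,interpolation=cv2.INTER_CUBIC)
b=b[:400]
b=cv2.resize(b,(640,400));out=np.zeros((600,800,3),np.uint8); 
a=cv2.resize(a,(260,200));out[:400,:640]=b; out[400:,:260]=a; cv2.imwrite('pics/c.png',out)
E
```

```text
time: 6.08
eef_pos: [0.5118, 0.0006, 0.1789]
ee_rot: [3.137, 0.002, -0.18]
force: [-1.3, 0.5, 0.8]
finger_gap: 0.0504
```

View pics/c.png

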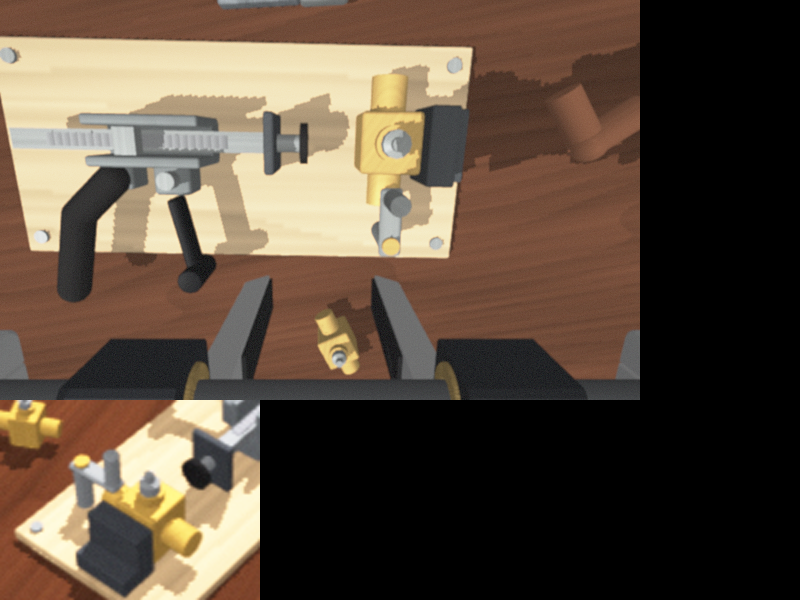

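The button now lies across the near stub, with the pivot at (390,246) and knob top at (398,205). The pad face edge is at (308,143) and the plate at (272,143). I'll measure the button angle and jaw advance.

```bash
python3 - <<'E'
from h import *
d=load('wr3');c,s=np.cos(YW),np.sin(YW);R=np.array([[c,s],[-s,c]])
for n,u,v,z in (('piv',390,246,.066),('knobtop',398,205,.098),('knobbase',388,201,.066),('padtop',306,125,.060),('platetop_front',279,112,.072),('platetop2',279,113,.068),('anvilface',426,108,.068),('rollt',202,268,.076),('pivotpin',165,180,.075)):
    p=plane(d,u,v,z); print(n,np.round(R@(p[:2]-P0)*1e3,1))
print(w(-108,33), observe()['eef_pos'])
E
```

```text
piv [ -77.8 -127.7]
knobtop [ -38.8 -124.7]
knobbase [ -41.5 -123.5]
padtop [ 13.7 -59.1]
platetop_front [ 21.9 -40.1]
platetop2 [ 21.4 -39.7]
anvilface [  27.2 -145.9]
rollt [-96.   20.7]
pivotpin [-27.9  44. ]
[497.31669299 109.79695927] [ 0.51277161 -0.00117457  0.17862082]
```

Button at about 1.6 rad, at its stop. The jaw is at about 0.042, so I expect roughly 50 mm more advance. On to the trigger.

```bash
python3 -m creep '[[[-8,55,0],[0,0,-1.2],60],[[-8,55,0],[0,0,0],60],[[0,0,-45],[0,0,0],60],[[0,0,-30],[0,0,0],60],[[0,0,0],[0,0,0],60]]'
python3 - <<'E'
from h import *
snap('wrist','wr4'); d=load('wr4'); print(observe()['eef_pos'],proj(d,[.4973,.1098,.076])); cv2.imwrite('pics/d.png',d['img'])
E
```

```text
time: 6.8
eef_pos: [0.5001, 0.1079, 0.1006]
ee_rot: [3.135, -0.001, -0.208]
force: [0.3, 0.1, -0.4]
finger_gap: 0.0602
[0.50125386 0.1078902  0.10184819] [318.83699252 281.76887779]
```

View pics/d.png

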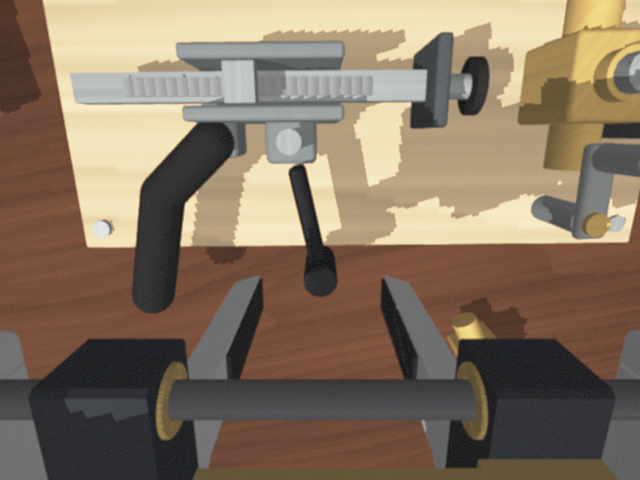

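The roll top is at (321,279), as predicted. Descend around it, grip, and record a rest reference.

```bash
python3 -m creep '[[[-3,1,-30],[0,0,0],60],[[-1,1,-33],[0,0,0],60],[[0,0,0],[0,0,0],18],[[0,0,0],[0,0,0],18],[[0,0,0],[0,0,0],18],[[0,0,0],[0,0,0],18],[[0,0,0],[0,0,0],18]]' 20
cat >> h.py <<'E'
def st():
    o=observe();c,s=np.cos(YW),np.sin(YW);R=np.array([[c,s],[-s,c]]);p=R@(o['eef_pos'][:2]-P0)*1e3
    a=np.arctan2(p[1]-50,-(p[0]+30)); print('t',round(o['time'],2),'clamp xy',np.round(p,1),'z',round(o['eef_pos'][2]*1e3,1),'r',round(np.hypot(p[0]+30,p[1]-50),1),'trig',round(a+.21,3),'F clamp',np.round(R@o['force'][:2],1),round(o['force'][2],1),'rpy',np.round(o['ee_rot'],3),'gap',round(o['finger_gap']*1e3,1))
E
python3 -c "
from h import *
st()
pts=[w(-30-80*np.cos(t-.21),50+80*np.sin(t-.21)) for t in (0,.11,.22,.33,.43)]
print(np.round(np.diff(pts,axis=0),1))"
```

```text
time: 7.72
eef_pos: [0.5069, 0.1074, 0.0467]
ee_rot: [3.14, -0.021, -0.212]
force: [-0.2, -2.0, -4.7]
finger_gap: 0.0185
t 7.72 clamp xy [-98.2  32.6] z 46.7 r 70.3 trig -0.04 F clamp [ 0.3 -2. ] -4.7 rpy [ 3.14  -0.021 -0.212] gap 18.5
[[0.4 8.8]
 [1.4 8.7]
 [2.3 8.5]
 [2.9 7.4]]
```

```bash
python3 -m creep '[[[0,0,0],[0,0,0],50],[[0,0,0],[0,0,0],50]]' 10; python3 -c "
from h import *
st()"; python3 -m creep '[[[-9,2,-8],[0,1.2,0],50],[[0,0,0],[0,0,0],50]]'; python3 -c "
from h import *
st()"
```

```text
time: 7.98
eef_pos: [0.5072, 0.1076, 0.0471]
ee_rot: [3.14, -0.022, -0.212]
force: [-0.5, 0.2, -0.2]
finger_gap: 0.0349
t 7.97 clamp xy [-97.9  32.9] z 47.1 r 70.0 trig -0.037 F clamp [-0.5  0.1] -0.2 rpy [ 3.14  -0.022 -0.212] gap 34.9
time: 8.22
eef_pos: [0.4973, 0.1101, 0.0385]
ee_rot: [3.136, 0.0, -0.212]
force: [0.2, -0.7, -0.4]
finger_gap: 0.0497
t 8.22 clamp xy [-108.    33.3] z 38.5 r 79.8 trig -0.001 F clamp [ 0.4 -0.7] -0.4 rpy [ 3.136  0.    -0.212] gap 49.7
```

```bash
python3 -m creep '[[[0,0,0],[0,0,0],22],[[0,0,0],[0,0,0],22],[[0,0,0],[0,0,0],22]]' 30; python3 -c "
from h import *
st()"; python3 -m creep '[[[0,9,0],[0,0,0],22],[[1.4,9,0],[0,0,0],22],[[2,8.5,0],[0,0,0],22],[[0,0,0],[0,0,0],22]]'; python3 -c "
from h import *
st()"
```

```text
time: 8.6
eef_pos: [0.4975, 0.1102, 0.0383]
ee_rot: [3.136, 0.001, -0.212]
force: [0.3, 0.3, 0.1]
finger_gap: 0.0242
t 8.6 clamp xy [-107.9   33.4] z 38.3 r 79.7 trig 0.001 F clamp [0.3 0.3] 0.1 rpy [ 3.136e+00  1.000e-03 -2.120e-01] gap 24.2
time: 9.1
eef_pos: [0.4975, 0.1343, 0.0382]
ee_rot: [3.126, 0.005, -0.209]
force: [0.2, -3.8, 1.1]
finger_gap: 0.0222
t 9.1 clamp xy [-112.8   57. ] z 38.2 r 83.1 trig 0.295 F clamp [ 0.9 -3.7] 1.1 rpy [ 3.126  0.005 -0.209] gap 22.2
```

```bash
python3 -m creep '[[[4,7,0],[0.5,0,0],22],[[3,6,0],[0,0,0],22],[[0,2,0],[0,0,0],22]]'; python3 -c "
from h import *
st()"; python3 -m creep '[[[-3,-12,0],[0,0,0],22],[[-2,-14,0],[0,0,0],22],[[0,-12,0],[0,0,0],22],[[0,0,0],[0,0,0],22]]'; python3 -c "
from h import *
st()"
```

```text
time: 9.48
eef_pos: [0.5005, 0.146, 0.038]
ee_rot: [3.126, 0.014, -0.206]
force: [0.4, -9.3, 0.2]
finger_gap: 0.0224
t 9.47 clamp xy [-112.2   69.1] z 38.0 r 84.4 trig 0.438 F clamp [ 2.3 -9.1] 0.2 rpy [ 3.126  0.014 -0.206] gap 22.4
time: 9.98
eef_pos: [0.4965, 0.108, 0.0381]
ee_rot: [3.132, 0.012, -0.208]
force: [-0.4, 3.5, -1.1]
finger_gap: 0.022
t 9.97 clamp xy [-108.5   31. ] z 38.1 r 80.7 trig -0.027 F clamp [-1.1  3.4] -1.1 rpy [ 3.132  0.012 -0.208] gap 22.0
```

```bash
python3 -c "
from h import *
snap('wrist','w5'); snap('scene','s5')"; python3 -m creep '[[[0,12,0],[0,0,0],22],[[2,12,0],[0.3,0,0],22],[[3,9,0],[0.3,0,0],22],[[3,6,0],[0,0,0],22],[[1,3,0],[0,0,0],22]]'; python3 -c "
from h import *
st()"; python3 -m creep '[[[-3,-12,0],[0,0,0],22],[[-2,-14,0],[0,0,0],22],[[0,-12,0],[0,0,0],22],[[0,-1,0],[0,0,0],22]]'; python3 - <<'E'
from h import *
st(); snap('wrist','w6'); snap('scene','s6')
f=lambda n:cv2.resize(load(n)['img'][0:180,380:640],None,fx=1.5,fy=1.5,interpolation=cv2.INTER_CUBIC)
g=lambda n:cv2.resize(load(n)['img'][225:325,235:365],(390,300),interpolation=cv2.INTER_CUBIC)
cv2.imwrite('pics/e.png',np.vstack([np.hstack([f('w5'),f('w6')]),np.hstack([g('s5'),g('s6')])]))
E
```

```text
time: 10.7
eef_pos: [0.4983, 0.1432, 0.038]
ee_rot: [3.117, 0.024, -0.196]
force: [-0.4, -6.6, 1.2]
finger_gap: 0.0223
t 10.7 clamp xy [-113.7   65.9] z 38.0 r 85.2 trig 0.398 F clamp [ 0.9 -6.5] 1.2 rpy [ 3.117  0.024 -0.196] gap 22.3
time: 11.2
eef_pos: [0.4936, 0.1083, 0.038]
ee_rot: [3.129, 0.024, -0.201]
force: [0.3, 6.7, -1.9]
finger_gap: 0.0219
t 11.2 clamp xy [-111.3   30.8] z 38.0 r 83.6 trig -0.022 F clamp [-1.   6.6] -1.9 rpy [ 3.129  0.024 -0.201] gap 21.9
```

View pics/e.png

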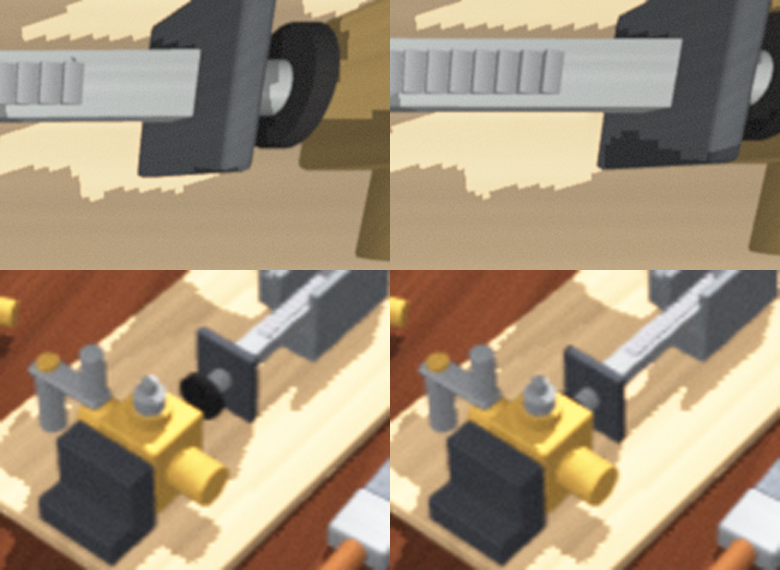

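```bash
python3 - <<'E'
from h import *
c,s=np.cos(YW),np.sin(YW);R=np.array([[c,s],[-s,c]])
d=load('s5')
for n,u,v in (('s5 L',200,328),('s5 R',256,364),('s6 L',177,348),('s6 R',232,385)):
    p=plane(d,235+u/3,225+(v-270)/3,.072); print(n,np.round(R@(p[:2]-P0)*1e3,1))
for n,u,v in (('w5',198,50),('w6',681-390,38)):  # rod/plate junction: rear face of plate at rod top
    p=plane(load(n),380+u/1.5,v/1.5,.050); print(n,np.round(R@(p[:2]-P0)*1e3,1))
E
```

```text
s5 L [-21.7 -49.1]
s5 R [ 25.3 -51.6]
s6 L [-21.1 -71.8]
s6 R [ 25.4 -74.8]
w5 [  8.  -44.9]
w6 [  8.4 -67.5]
```

The jaw is at about 0.079: scene front edge -74 and wrist rear edge -67.5 agree. The last stroke needs about 13 mm of advance, so I'll squeeze in small steps.

```bash
python3 -m creep '[[[3,10,0],[0.6,-1.2,0],22],[[1,7,0],[0,0,0],22],[[1,3,0],[0,0,0],22]]'; python3 -c "
from h import *
st()"; python3 -m creep '[[[1,3,0],[0,0,0],22],[[1,3,0],[0,0,0],22]]'; python3 -c "
from h import *
st();snap('wrist','w7')";  python3 -m creep '[[[1,3,0],[0.3,0,0],22],[[1,2,0],[0,0,0],22]]'; python3 - <<'E'
from h import *
st(); snap('wrist','w8'); snap('scene','s8')
f=lambda n:cv2.resize(load(n)['img'][0:180,380:640],None,fx=1.5,fy=1.5,interpolation=cv2.INTER_CUBIC)
g=lambda n:cv2.resize(load(n)['img'][225:325,235:365],(390,300),interpolation=cv2.INTER_CUBIC)
cv2.imwrite('pics/f.png',np.vstack([np.hstack([f('w7'),f('w8')]),np.hstack([g('s6'),g('s8')])]))
E
```

```text
time: 11.68
eef_pos: [0.4951, 0.1238, 0.0376]
ee_rot: [3.134, 0.01, -0.199]
force: [-2.3, -6.9, 2.8]
finger_gap: 0.0221
t 11.68 clamp xy [-113.    46.2] z 37.6 r 83.1 trig 0.165 F clamp [-0.8 -7.2] 2.8 rpy [ 3.134  0.01  -0.199] gap 22.1
time: 11.92
eef_pos: [0.4949, 0.1255, 0.0375]
ee_rot: [3.126, 0.012, -0.196]
force: [-2.8, -8.0, 2.7]
finger_gap: 0.022
t 11.93 clamp xy [-113.5   47.9] z 37.5 r 83.5 trig 0.185 F clamp [-1.1 -8.4] 2.7 rpy [ 3.126  0.012 -0.196] gap 22.0
time: 12.22
eef_pos: [0.4949, 0.1261, 0.0375]
ee_rot: [3.122, 0.015, -0.193]
force: [-1.7, -6.9, 2.2]
finger_gap: 0.0221
t 12.22 clamp xy [-113.7   48.4] z 37.5 r 83.7 trig 0.191 F clamp [-0.3 -7.1] 2.2 rpy [ 3.122  0.015 -0.193] gap 22.1
```

View pics/f.png

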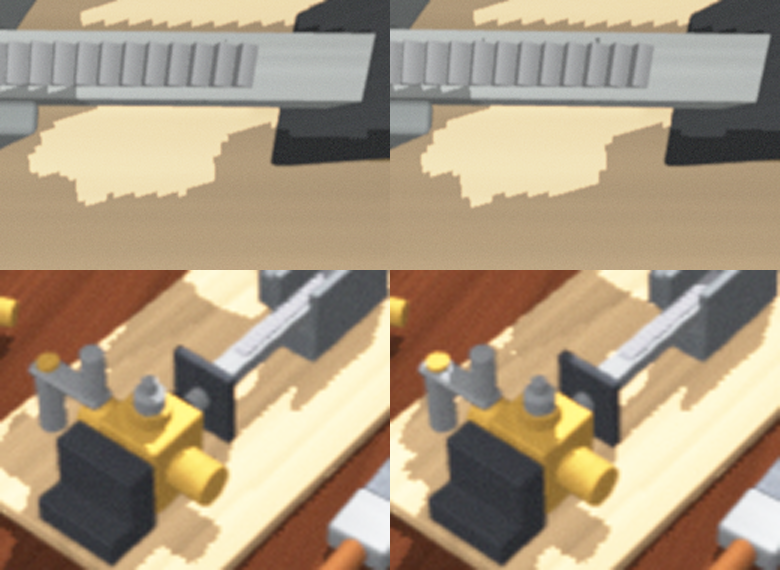

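```bash
cat > m.py <<'E'
from h import *
c,s=np.cos(YW),np.sin(YW);R=np.array([[c,s],[-s,c]])
def pl(n,pts,z,*a):
    for u,v in pts:
        p=plane(load(n),u,v,z); print(n,np.round(R@(p[:2]-P0)*1e3,1))
E
python3 - <<'E'
from m import *
pl('s8',[(235+170/3,225+82/3),(235+226/3,225+121/3)],.072)
pl('w7',[(380+374/1.5,34/1.5)],.05)
pl('w8',[(380+379/1.5,34/1.5)],.05)
E
```

```text
s8 [-22.2 -77.2]
s8 [ 25.8 -81. ]
w7 [  8.2 -72.2]
w8 [  8.4 -72.6]
```

The jaw is at about 0.084–0.085, with about 1 mm pressed and 7 N at the roll. It needs about 7.5 mm more, so tool y should reach about 59.5.

```bash
python3 -m creep '[[[3,7,0],[0.6,-0.6,0],22],[[2,6,0],[0.5,0,0],22]]'; python3 -c "
from h import *
st()"; python3 -m creep '[[[2,5,0],[0.3,0,0],22]]'; python3 -c "
from h import *
st();snap('wrist','w9');snap('scene','s9')"
```

```text
time: 12.58
eef_pos: [0.4957, 0.134, 0.0375]
ee_rot: [3.133, 0.014, -0.189]
force: [-3.3, -9.3, 3.1]
finger_gap: 0.0216
t 12.57 clamp xy [-114.4   56.4] z 37.5 r 84.7 trig 0.286 F clamp [-1.4 -9.8] 3.1 rpy [ 3.133  0.014 -0.189] gap 21.6
time: 12.7
eef_pos: [0.496, 0.1362, 0.0376]
ee_rot: [3.132, 0.017, -0.188]
force: [-3.9, -9.7, 3.6]
finger_gap: 0.0221
t 12.7 clamp xy [-114.6   58.6] z 37.6 r 85.0 trig 0.311 F clamp [ -1.9 -10.3] 3.6 rpy [ 3.132  0.017 -0.188] gap 22.1
```

```bash
python3 - <<'E'
from h import *
st()
f=cv2.resize(load('w9')['img'][0:180,380:640],(390,270),interpolation=cv2.INTER_CUBIC)
g=lambda n:cv2.resize(load(n)['img'][225:325,235:365],(390,300),interpolation=cv2.INTER_CUBIC)
S=load('s9')['img'][235:280,275:333]; S=cv2.resize(S,(390,270),interpolation=cv2.INTER_CUBIC)
cv2.imwrite('pics/g.png',np.vstack([np.hstack([f,S]),np.hstack([g('s8'),g('s9')])]))
E
```

```text
t 12.8 clamp xy [-114.6   58.8] z 37.6 r 85.1 trig 0.314 F clamp [-1.7 -9.2] 4.0 rpy [ 3.132  0.017 -0.188] gap 22.2
```

View pics/g.png

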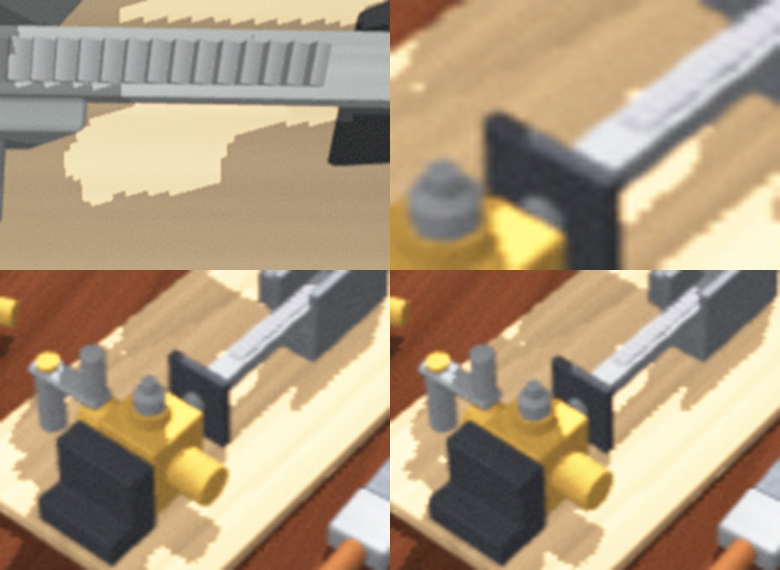

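```bash
python3 - <<'E'
from m import *
print('plate');pl('s9',[(235+163/3,225+89/3),(235+220/3,225+127/3)],.072)
print('tooth end');pl('w8',[(380+262/1.5,45/1.5)],.055);pl('w9',[(380+328/1.5,45/1.5)],.055)
pl('w7',[(380+257/1.5,45/1.5)],.055); pl('w6',[(380+(563-390)/1.5,50/1.5)],.055)
# valve shift by template matching of the spindle and of the plate's top edge, scene views
for n,(x0,y0,x1,y1) in dict(valve=(276,262,312,300),plate=(292,252,303,266)).items():
    for a,b in (('s5','s6'),('s6','s8'),('s8','s9'),('s5','s9')):
        A=cv2.resize(load(a)['img'][y0:y1,x0:x1],None,fx=6,fy=6,interpolation=cv2.INTER_CUBIC)
        B=cv2.resize(load(b)['img'][y0-12:y1+12,x0-12:x1+12],None,fx=6,fy=6,interpolation=cv2.INTER_CUBIC)
        _,mx,_,l=cv2.minMaxLoc(cv2.matchTemplate(B,A,cv2.TM_CCOEFF_NORMED)); print(n,a,b,np.array(l)/6-12,round(mx,3))
c0=plane(load('s5'),284,268,.098);e=plane(load('s5'),283,268.85,.098);print('1px-ish',np.linalg.norm(c0-e)*1e3)
E
```

```text
plate
s9 [-21.5 -84.5]
s9 [ 26.2 -87.2]
tooth end
w8 [  4.2 -39.2]
w9 [  3.8 -44.9]
w7 [  4.1 -38.9]
w6 [  4.4 -34.9]
valve s5 s6 [-0.16666667  0.16666667] 0.859
valve s6 s8 [-0.33333333  0.16666667] 0.936
valve s8 s9 [-1.83333333  1.5       ] 0.949
valve s5 s9 [-1.83333333  1.5       ] 0.766
plate s5 s6 [-3. -8.] 0.729
plate s6 s8 [-1.83333333  0.83333333] 0.911
plate s8 s9 [-1.66666667  2.        ] 0.982
plate s5 s9 [-7.         -5.33333333] 0.756
1px-ish 2.6378946067546716
```

```bash
python3 -m creep '[[[2,7,0],[0.3,0,0],22]]'; python3 - <<'E'
from h import *
st()
for i in range(8): camera('scene')
st();snap('wrist','w10');snap('scene','s10')
for n,(x0,y0,x1,y1) in dict(valve=(274,262,310,300),spindle=(274,256,292,270),plate=(290,253,301,267)).items():
    for a,b in (('s9','s10'),):
        A=cv2.resize(load(a)['img'][y0:y1,x0:x1],None,fx=8,fy=8,interpolation=cv2.INTER_CUBIC)
        B=cv2.resize(load(b)['img'][y0-8:y1+8,x0-8:x1+8],None,fx=8,fy=8,interpolation=cv2.INTER_CUBIC)
        _,mx,_,l=cv2.minMaxLoc(cv2.matchTemplate(B,A,cv2.TM_CCOEFF_NORMED)); print(n,a,b,np.array(l)/8-8,round(mx,3))
E
```

```text
time: 12.92
eef_pos: [0.4966, 0.1398, 0.0376]
ee_rot: [3.131, 0.02, -0.185]
force: [-2.0, -11.8, 2.7]
finger_gap: 0.0218
t 12.93 clamp xy [-114.7   62.3] z 37.6 r 85.6 trig 0.354 F clamp [  0.4 -11.9] 2.7 rpy [ 3.131  0.02  -0.185] gap 21.8
t 13.32 clamp xy [-114.7   62.7] z 37.6 r 85.6 trig 0.358 F clamp [ 0.2 -9.8] 2.6 rpy [ 3.131  0.02  -0.186] gap 22.0
valve s9 s10 [-0.375  0.125] 0.969
spindle s9 s10 [-0.625  0.125] 0.98
plate s9 s10 [0.125 1.125] 0.99
```

```bash
python3 - <<'E'
from h import *
g=cv2.resize(load('s10')['img'][240:300,258:338],None,fx=10,fy=10,interpolation=cv2.INTER_CUBIC)
cv2.imwrite('pics/k.png',g)
E
```

```text
(no output)
```

View pics/k.png

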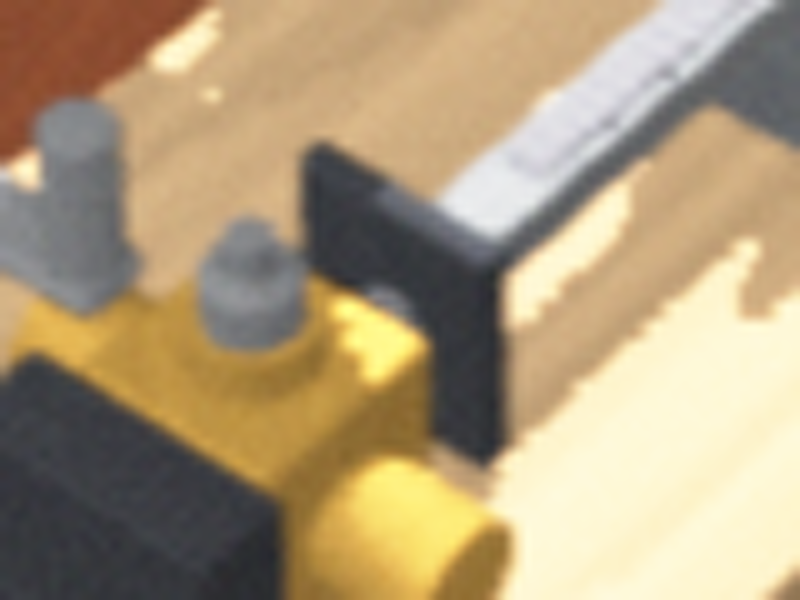

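```bash
python3 - <<'E'
from m import *
q=lambda u,v:(258+u/10,240+v/10)
print('plate front L,R');pl('s10',[q(303,157),q(492,270)],.072)
print('valve top rear-right, spindle top');pl('s10',[q(430,345)],.068);pl('s10',[q(247,222)],.098)
print('anvil face edge');pl('s10',[q(40,352),q(278,493)],.068)
print('knob top');pl('s10',[q(78,112)],.098)
print(np.round(proj(load('s10'),[*w(23,-104)/1e3,.068])*10-[2580,2400]),np.round(proj(load('s10'),[*w(0,-127)/1e3,.098])*10-[2580,2400]),np.round(proj(load('s10'),[*w(30,-150)/1e3,.068])*10-[2580,2400]))
E
python3 -c "
from h import *
st()"
```

```text
plate front L,R
s10 [-21.2 -87.8]
s10 [ 24.1 -87.9]
valve top rear-right, spindle top
s10 [  24.9 -106.3]
s10 [  -0.6 -125.4]
anvil face edge
s10 [ -27.8 -151.8]
s10 [  27.3 -150.2]
knob top
s10 [ -42.2 -123.9]
[430. 333.] [244. 229.] [290. 500.]
t 13.43 clamp xy [-114.7   62.6] z 37.6 r 85.6 trig 0.358 F clamp [ -0.1 -10.9] 3.5 rpy [ 3.131  0.02  -0.186] gap 22.2
```

```bash
cat > av.py <<'E'
from h import *
import sys
st(); m=np.mean([camera('scene')['img'].astype(np.float32) for _ in range(6)],0); np.save(f'pics/{sys.argv[1]}.npy',m); st()
E
python3 av.py A; python3 -m creep '[[[2,4.7,0],[0.3,0,0],22]]'; python3 av.py B; python3 - <<'E'
from h import *
a,b=[cv2.cvtColor(np.load(f'pics/{n}.npy').astype(np.uint8),cv2.COLOR_BGR2GRAY) for n in 'AB']
def ecc(n,x0,y0,x1,y1):
    W=np.eye(2,3,dtype=np.float32)
    r,W=cv2.findTransformECC(a[y0:y1,x0:x1],b[y0:y1,x0:x1],W,cv2.MOTION_TRANSLATION,(3,200,1e-6),None,3); print(n,np.round(W[:,2],2),round(r,4))
ecc('valve stub+side',287,275,310,300); ecc('spindle',276,261,291,276); ecc('anvil (fixed)',250,275,285,318); ecc('plate',287,252,312,270); ecc('rod',303,240,330,266)
d=load('s10'); print('px per mm along -y',proj(d,[*w(0,-128)/1e3,.068])-proj(d,[*w(0,-127)/1e3,.068]))
E
```

```text
t 13.43 clamp xy [-114.7   62.6] z 37.6 r 85.6 trig 0.358 F clamp [ -0.1 -10.9] 3.5 rpy [ 3.131  0.02  -0.186] gap 22.2
t 13.72 clamp xy [-114.7   62.6] z 37.6 r 85.6 trig 0.358 F clamp [-0.7 -9.9] 3.4 rpy [ 3.131  0.02  -0.186] gap 21.9
time: 13.85
eef_pos: [0.4968, 0.1411, 0.0375]
ee_rot: [3.129, 0.023, -0.183]
force: [-3.7, -12.1, 4.7]
finger_gap: 0.0222
t 13.85 clamp xy [-114.8   63.6] z 37.5 r 85.8 trig 0.369 F clamp [ -1.2 -12.6] 4.7 rpy [ 3.129  0.023 -0.183] gap 22.2
t 14.15 clamp xy [-114.8   63.8] z 37.6 r 85.9 trig 0.371 F clamp [ -1.  -11.2] 4.2 rpy [ 3.13   0.023 -0.184] gap 22.1
valve stub+side [ 0.01 -0.03] 0.995
spindle [-0.09  0.01] 0.9864
anvil (fixed) [0.03 0.01] 0.9994
plate [-0.19  0.14] 0.9934
rod [-0.07  0.07] 0.9934
px per mm along -y [-0.37078731  0.31565553]
```

The valve stayed still while the plate advanced a further 0.6 mm or so, so it is seated. The roll force is about 12 N, the stated half-pressed value. The hold is steady, so I'm handing in.

```bash
python3 -c "
from bench import close_job
print(close_job())
from h import *
st()"
```

```text
the job is handed in; nothing more can be done
None
the job is handed in; nothing more can be done
```

The valve is clamped against the anvil with the pad about half pressed. I handed the job in at about 14.2 s, with the trigger still squeezed.

**What I did:** I turned the turnbutton across the near stub first. The fingers slipped off the knob partway, so I re-gripped it and finished the turn. I then pumped the trigger with two full strokes and held a third, using the fingers as a loose cage around the roll.

**Last checks:**
- **Button:** it measured about 1.6 rad, at its stop. The knob was in the same place within 3 mm in the last picture.
- **Valve:** on the final small push the jaw plate moved about 0.6 mm and the valve did not, so I took it as seated. My absolute measurements of its position disagreed by about ±2 mm (spindle 1.6 mm short of seated, rear corner 2.3 mm past).
- **Pad:** I estimate 8–9 mm of its 16 mm travel pressed. Just before the final 0.6 mm push, the plate edge implied an advance of 0.092 (7.9 mm pressed). The plate-to-valve gap then gave only 6–8 mm.
- **Force and hold:** the roll read 11–12.6 N, against the 12 N stated for half-way. The trigger stayed steady for the 0.3 s I watched, at about 0.37 rad.
- **Bystanders:** I did not touch them, but I took no separate final picture of them.

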